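# Hang up the ear defenders and hold the sound box's cover open

## Robot

A 6-joint arm with a two-finger parallel gripper is mounted at the origin on the work surface; the furniture and walls round the work are solid. World frame = base frame: x ahead of the robot, y to its left, z up, the work surface at z = 0. Lengths are in m, angles in rad, forces in N, time in s.
With the tool pointing down it reaches from about 0.2 to 0.875 m from the base axis. Payload 3.4 kg.
Tool frame: the origin (TCP) lies on the centre line of the jaws, within the pads' length; the fingertips stand 25 mm ahead of it and the grasp point (between the pads) lies 6 mm ahead of it (ctrl.finger_overhang is the distance from the TCP to the fingertips, in m); z points along the fingers, y is the line along which they close (so a half turn about z gives the same grasp; the last joint's range is limited). The gripper opens to 94 mm and grips with 3 to 60 N. Pads are 16 mm wide; open, the fingers measure 119 mm over their backs; the gripper's body (75 mm by 177 mm) begins 78 mm behind the grasp point.
Start: joints at [-1.404, 0.276, 1.505, -0, 1.361, -0.121], TCP at [0.163, -0.551, 0.23] pointing down, gripper open.
Joint ranges: [-2.89, 2.89], [-0.75, 2.08], [0.22, 2.7], [-1.18, 4.32], [0.11, 2.71], [-2.7, 2.7]. Speed limits (rad/s): [2.57, 2.57, 3.14, 3.14, 3.14, 3.14].

## Interface

Orientations are given as a unit quaternion [w, x, y, z].
In Python, from workcell import status, get_image, ctrl, nets gives the robot as it stands.
- The arm moves only by the tool send_rows, never from a script. Its argument "increments" is a list of rows, each an object with "offset": the shift along the tool's x, y, z in parts of the range, where 1.0 means 800 mm, a list of three; "spin": the turn about the tool's z in shares of 90 degrees (1.0 is 90 degrees); "gripper": the finger opening in mm, from 0 to 94. A call has 1 to 5 rows; each row is the pose to reach, as a shift and turn from the pose commanded when the call began, along the tool's axes at that moment; what a row does not reach only later rows make up. A row lasts 1/8 s, in which the tool goes at most 62.5 mm and 10.7 degrees, less where a joint would pass 70% of its speed; a pose out of reach is approached as far as the arm can. No shift or turn number may pass 1 either way. A call with a gripper value outside its range is refused whole. The fingers move at their own pace and stop on an object; the grip force is fixed at half the most. Time passes only in rows, so rows that repeat a pose let the fingers close. It gives the time, the measured TCP pose, the force, the opening and the grip force at its end, in the units of the state.
- status.sense(): the state, without advancing time (a new reading comes with each control period).
- get_image(name): name is "side" or "top" or "wrist"; returns a dict with "frame" (384x512x3 uint8, red, green, blue), "z_map" (384x512 float32, m along the optical axis (not along the pixel's ray), 0 where there is no reading), "fx", "fy", "cx", "cy" (pixels), "R" (3x3) and "t" (3): a world point X has camera coordinates R X + t. Camera axes: x right, y down, z forward; pixel columns grow to the right and rows downward; lengths in m; the calibration is good to about 2 mm. A picture is of the moment at which its call begins.
- ctrl.sign_off(): hands the job in; it is judged then, once.
Trained networks look in a picture, given as the dict that the camera call returned (one of the last four; its "shot" number tells which), for a name from the list of things; names that differ only in an ending like _2 or _b are one class to them, and where a whole thing is asked for, a point or a joint stands for the part that bears it (a point fixed in the world has none). Each returns a list of dicts, best first, with "p" (0 to 1); they miss things now and then, are a little off and sometimes report something else, mostly with a low value. They report only what shows in the picture. A call takes as long as a camera call. They do not tell look-alikes from the thing itself.
- nets.outline_of(picture, target): "region" (384x512 bool, what is visible of it) and "box" ([left, top, width, height] in pixels, round what is visible of it).
The state is a dict: "time_s": time; "joint_pos": joint angles; "joint_vel": joint speeds; "tau": joint torques, N m; "position": TCP position; "orientation": TCP orientation; "contact_force": force on the tool from outside, world axes, zero at the start; "ft_torque": the same for the moment, N m; "width": opening from 0.0 (shut) to 1.0 (fully open); "finger_force": force on a finger pad.
Only numpy, scipy, OpenCV 4.12 (cv2) and the standard library are available. Lean on these libraries where they do the work, as an engineer would, in place of code of your own. Each camera call takes 0.05 s, during which the arm holds its last target. There are 200 camera calls.

## Task

The ear defenders were left standing on the cover of the white sound box: hang them over the horizontal rail, one cup on each side of the bar, and let go of them. Then tug the cover's bar up to learn whether the cover is caught, before touching the release; if it is caught, push the black button in front of the cover all the way in. Lift the cover by its bar to roughly 40 degrees and finish holding it there (it falls shut when let go), leaving the other things on the table where they are.

Things in the scene. Friction and masses are not known exactly. Their poses are not given: they have to be found in the camera images.
- sound_box: white sheet-metal box fixed to the table, 180 (x) x 200 (y) x 90 mm high; origin under its centre, x points from its front (button side, -x) to its back (hinge side), z up. Its front 38 mm of top is a fixed ledge with the button; behind it lies the cover. A catch hidden inside may or may not hold the cover down at the start (about evenly); nothing outside shows which.
- cover (a joint): angle of the hinged cover (rad): 0 shut, grows as its front rises, stop at 1.1. A plate 130 x 198 x 8 mm, 0.35 kg, its top 98.5 mm above the table when shut; it always falls shut when let go (about 2 N at the bar holds it up). If caught, it rises only about 0.025 rad (2.5 mm at the bar) and then stops hard; if free, it just lifts.
- cover_bar (a point): middle of the cover's grab bar: round steel bar 10 mm thick, 80 mm clear length along the box's y, axis 37 mm above the cover's top (135.5 mm above the table when shut), on two legs. Pinch it from above, fingers closing along the box's x; it turns between the fingers as the cover swings. When shut it lies 100 mm in front of the hinge axis and 45 mm above it.
- cover_hinge (a point): middle of the cover's hinge axis, which runs along the box's y, at the back of the box, 90.5 mm above the table
- release_button (a joint): how far the release button is pushed in (m): 0 out, 0.010 fully in; 2.5 N friction, stays where it is pushed. Pushed at least 0.009 in, while the cover is not being pulled, it frees a caught cover for good.
- button_top (a point): middle of the top of the black round push button, 21 mm across, on the ledge 51 mm in front of the bar; top 104 mm above the table when out, and it is pushed straight down
- ear_defenders: loose ear defenders, 0.16 kg: a stiff black half-round band 14 mm wide (x) and 5 mm thick over two grey upright cups 46 (x) x 62 mm high that stand apart in y (73 mm clear between them, 130 mm over all). Origin under the middle of the cups' feet, z up. At the start they stand on the cover behind the bar.
- crown_pad (a point): top middle of the rubber grip pad on the band's crown, 130.5 mm above the cups' feet: pad 16 (x) x 34 (y) mm, standing 22 mm above the band; pinch it across x from above with the fingertips no lower than 20 mm below this point
- band_inside (a point): underside of the band at its crown, 103.5 mm above the cups' feet and 27 mm below the pad's top: this rests on the rail's bar when hung
- rail: fixed rail with a horizontal round steel bar 12 mm thick, 190 mm long along its y, on two end posts; origin on the table under its middle
- rail_mid (a point): middle of the rail's bar, on its axis, 135 mm above the table; y runs along the bar. The ear defenders hang with their x along the bar (either way round), cups left and right of it, anywhere between the posts (crown within 75 mm of the middle).
- amber_bottle: small brown bottle, 48 mm across, 95 mm high, bystander; origin under its centre
- beaker: clear beaker, 70 mm across, 86 mm high, bystander; origin under its centre
- tape_roll: roll of tape, 66 mm across, 19 mm high, bystander; origin under its centre
There are look-alikes about, which are no part of the job. There is more than one size of the ear_defenders; the one meant has the size given above.

How it is judged:
By the outcome, as a careful person would: the job done as asked, in the order asked, and still so for the second after the job is handed in, while the arm keeps its last pose, push and grip.
It also fails if it takes over 72 s, if anything falls off the work surface, if the arm or the gripper's body presses on something with over 40 N, if the wrist force passes 120 N, or if a joint passes its speed limit or range.

## Working session

There is one attempt and no reset: what is moved stays moved. The work goes in short steps, Python scripts to look and compute and a tool call to move; the robot and the scene stay as the last step left them, time stands still between calls to the robot, and variables do not carry over. Pictures are saved under pics/ and viewed, at most 10 in all, crops included, and the job is handed in when it is done.

Besides the shell and the picture viewer there is one more tool, called after "Request:" by a JSON object that holds its "name" and its "arguments". send_rows: Moves the arm, as the interface text tells. Its arguments: {"type":"object","properties":{"increments":{"type":"array"}},"required":["increments"]}

```bash
mkdir -p pics; cat > h.py <<'E'
import numpy as np, cv2
from workcell import status, get_image, ctrl, nets
def save(im,n,crop=None,s=1):
    f=im["frame"][:,:,::-1]
    if crop: l,t,w,h=crop; f=f[t:t+h,l:l+w]
    cv2.imwrite("pics/"+n,cv2.resize(f,None,fx=s,fy=s,interpolation=cv2.INTER_CUBIC))
def cloud(im):
    z=im["z_map"]; v,u=np.indices(z.shape)
    c=np.stack([(u-im["cx"])/im["fx"]*z,(v-im["cy"])/im["fy"]*z,z],-1)
    P=(c-im["t"])@im["R"]; P[z==0]=np.nan
    return P
E
python3 - <<'E'
from h import *
a=get_image("top");b=get_image("side")
f=np.hstack([a["frame"],b["frame"]])
cv2.imwrite("pics/a.png",cv2.resize(np.vstack([a["frame"],b["frame"]])[:,:,::-1],(400*2*1//1 and 512,768)) if 0 else a["frame"][:,:,::-1]); save(b,"b.png")
save(a,"a.png",None,1.5);save(b,"b.png",None,1.5)
for im,nm in((a,"top"),(b,"side")):
    P=cloud(im)
    for n in ["sound_box","cover","cover_bar","release_button","ear_defenders","rail","amber_bottle","beaker","tape_roll"]:
        try:
            for d in nets.outline_of(im,n)[:4]:
                Q=P[d["region"]];Q=Q[~np.isnan(Q[:,0])]
                print(nm,n,round(d["p"],2),d["box"],np.round(np.median(Q,0),3),np.round(np.percentile(Q,2,axis=0),3),np.round(np.percentile(Q,98,axis=0),3))
        except Exception as e: print(n,e)
print(status.sense())
print(ctrl.finger_overhang)
E
```

```text
top sound_box 0.97 [118.4, 179.7, 88.1, 77.0] [0.457 0.285 0.096] [0.358 0.188 0.038] [0.574 0.406 0.137]
top cover 0.66 [122.7, 180.4, 74.1, 67.0] [0.476 0.295 0.098] [0.389 0.211 0.089] [0.572 0.406 0.14 ]
top release_button 0.36 [315.2, 187.9, 74.9, 29.1] [ 0.527 -0.311  0.012] [ 0.48  -0.447  0.002] [ 0.578 -0.209  0.144]
top ear_defenders 0.97 [128.3, 186.3, 37.2, 35.5] [0.499 0.338 0.161] [0.446 0.286 0.096] [0.552 0.382 0.232]
top ear_defenders 0.61 [157.5, 278.7, 26.8, 16.6] [0.231 0.272 0.044] [ 0.209  0.228 -0.001] [0.253 0.317 0.096]
top ear_defenders 0.5 [237.8, 99.8, 23.7, 22.4] [0.828 0.008 0.043] [ 0.794 -0.024 -0.002] [0.865 0.054 0.094]
top rail 0.95 [316.0, 185.5, 72.5, 31.7] [ 0.525 -0.309  0.012] [ 0.48  -0.446  0.002] [ 0.576 -0.209  0.144]
top amber_bottle 0.62 [224.8, 244.0, 12.7, 13.2] [0.363 0.083 0.086] [0.34  0.064 0.062] [0.382 0.103 0.099]
top beaker 0.55 [308.0, 248.5, 24.4, 21.8] [ 0.328 -0.221  0.008] [ 0.298 -0.246 -0.003] [ 0.361 -0.181  0.086]
top tape_roll 0.56 [281.3, 167.9, 18.6, 20.8] [ 0.612 -0.126  0.018] [ 0.574 -0.145  0.001] [ 0.629 -0.089 
[... 1892 characters left out ...]
': 1.0, 'joint_pos': array([-1.40399760e+00,  2.75842012e-01,  1.50486102e+00,  5.01555155e-05,
        1.36071161e+00, -1.21014455e-01]), 'joint_vel': array([ 0.00054662,  0.00227163, -0.00021964, -0.00229575,  0.00030792,
        0.00042505]), 'tau': array([-2.44442490e-04, -4.04466999e+01, -2.37506980e+01,  7.00441841e-02,
        2.50808563e-02, -1.13091983e-05]), 'position': array([ 0.16322896, -0.5513922 ,  0.23054168]), 'orientation': array([8.84226323e-05, 9.89664049e-01, 1.43405234e-01, 2.65578093e-05]), 'contact_force': array([ 0.14601856,  0.12386347, -0.41813909]), 'ft_torque': array([-0.00995652, -0.01146698, -0.01345577]), 'finger_force': 0.0, 'width': 1.0001653777138986}
0.025
```

View images.

View pics/a.png

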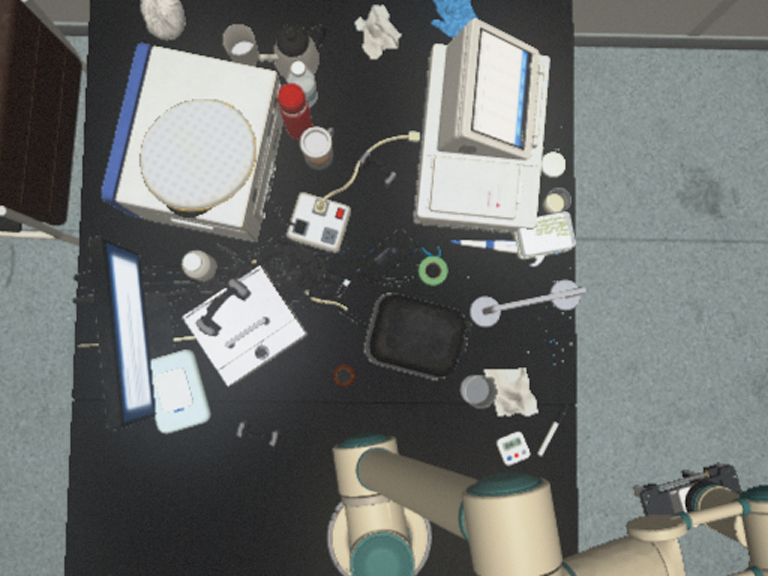

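View pics/b.png

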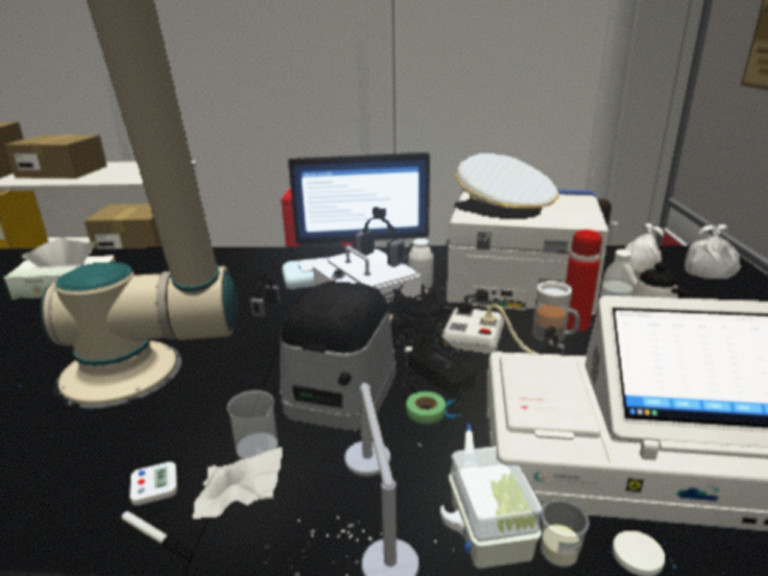

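```bash
python3 - <<'E'
from h import *
for nm in ("top","side"):
    im=get_image(nm);P=cloud(im)
    def sel(x0,x1,y0,y1,z0,z1):
        m=(P[...,0]>x0)&(P[...,0]<x1)&(P[...,1]>y0)&(P[...,1]<y1)&(P[...,2]>z0)&(P[...,2]<z1);return P[m]
    def line(Q,l):
        if len(Q)<3: print(nm,l,len(Q));return
        c,(s,sz),a=cv2.minAreaRect(Q[:,:2].astype(np.float32))
        d=np.linalg.svd(Q[:,:2]-Q[:,:2].mean(0))[2][0]
        print(nm,l,len(Q),"mean",Q.mean(0).round(4),"ang",round(np.degrees(np.arctan2(d[1],d[0]))%180,1),"rect",np.round(c,4),round(s,3),round(sz,3),round(a,1),"ztop",np.percentile(Q[:,2],95).round(4))
    line(sel(.43,.57,.27,.4,.17,.20),"band");line(sel(.4,.6,.25,.45,.206,.26),"pad")
    line(sel(.36,.55,.19,.36,.122,.147)[:],"bar?")
    line(sel(.33,.62,.15,.43,.082,.103),"boxtop")
    line(sel(.45,.6,-.46,-.18,.12,.15),"rail")
    line(sel(.33,.53,-.14,.06,.03,.4),"applianceblk")
    line(sel(.5,.62,.36,.5,.03,.2),"jar");line(sel(.33,.42,.06,.13,.03,.2),"amber")
    line(sel(.3,.65,.45,.6,.03,.5),"monitor")
    line(sel(.2,.9,-.4,.6,.14,.7),"tall")
a=get_image("top");s=get_image("side")
A=cv2.resize(a["frame"][170:270,110:220],(550,500));B=cv2.resize(s["frame"][130:215,195:300],(0,0),fx=5,fy=5)
save(a,"c.png",(110,170,110,100),6)
E
```

```text
top band 68 mean [0.5029 0.335  0.1886] ang 142.0 rect [0.5016 0.3368] 0.015 0.092 52.0 ztop 0.1987
top pad 74 mean [0.5015 0.335  0.2259] ang 141.7 rect [0.5027 0.335 ] 0.016 0.038 51.6 ztop 0.2335
top bar? 134 mean [0.4585 0.2954 0.1375] ang 130.4 rect [0.4824 0.3144] 0.092 0.111 34.4 ztop 0.1438
top boxtop 2795 mean [0.4662 0.2958 0.0951] ang 152.8 rect [0.4772 0.3008] 0.266 0.28 88.5 ztop 0.1018
top rail 253 mean [ 0.5274 -0.3265  0.1384] ang 102.9 rect [ 0.5194 -0.3009] 0.03 0.26 17.3 ztop 0.1445
top applianceblk 2710 mean [ 0.4454 -0.0554  0.1804] ang 65.7 rect [ 0.4484 -0.0509] 0.215 0.156 76.8 ztop 0.1995
top jar 373 mean [0.5817 0.3975 0.0944] ang 10.6 rect [0.5617 0.3993] 0.126 0.061 13.2 ztop 0.1228
top amber 171 mean [0.3619 0.082  0.08  ] ang 154.4 rect [0.3619 0.0835] 0.045 0.046 1.9 ztop 0.0981
top monitor 4183 mean [0.4467 0.5073 0.2175] ang 9.4 rect [0.4615 0.4983] 0.33 0.075 8.0 ztop 0.312
top tall 17602 mean [0.5932 0.251  0.26  ] ang 61.0 rect [0.55   0.0869] 0.7 0.969 0.0 ztop 0.5007
side band 59 mean [0.5128 0.3267 0.1859] ang 143.5 rect [0.5057 0.3327] 0.019 0.
[... 156 characters left out ...]
1344] ang 141.8 rect [0.4814 0.3134] 0.087 0.117 34.3 ztop 0.1452
side boxtop 1071 mean [0.4838 0.2911 0.0939] ang 1.3 rect [0.507  0.3152] 0.278 0.2 28.3 ztop 0.0992
side rail 526 mean [ 0.5349 -0.3549  0.1369] ang 102.5 rect [ 0.5312 -0.3334] 0.015 0.2 12.1 ztop 0.1404
side applianceblk 1954 mean [ 0.4685 -0.091   0.1691] ang 11.3 rect [ 0.4438 -0.0652] 0.152 0.17 89.2 ztop 0.1954
side jar 291 mean [0.5948 0.3879 0.0822] ang 5.6 rect [0.5591 0.3917] 0.122 0.049 7.4 ztop 0.1173
side amber 0
side monitor 4604 mean [0.4593 0.507  0.2045] ang 8.1 rect [0.4602 0.519 ] 0.333 0.064 12.1 ztop 0.3024
side tall 19403 mean [0.5151 0.1056 0.2741] ang 65.7 rect [0.5499 0.0767] 0.7 0.953 0.0 ztop 0.5897
```

View pics/c.png

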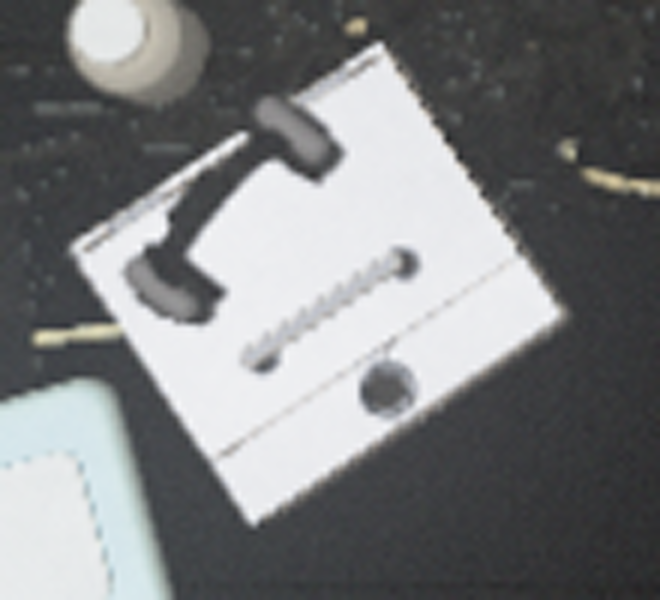

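Look-alikes: the two small ear defenders at top px (171,287) and (249,110). The right pair stands on the cover at (147,204), and the bar at (165,221) and the button at (174,235) both show in the crop. The small pairs stand about 90 mm high, so I take the tall pair (crown at about 230 mm) on the cover.

Units first: shifts go in shares of 800 mm and turns go in shares of 90 degrees. So 265 mm is 0.3313, 165 mm is 0.2063, -0.8 rad is -0.5093.

Request:
{"name": "send_rows", "arguments": {"increments": [{"offset": [0.0625, -0.025, -0.0625], "spin": -0.0637, "gripper": 94}, {"offset": [0.1375, -0.0563, -0.125], "spin": -0.1783, "gripper": 94}, {"offset": [0.2063, -0.0938, -0.1813], "spin": -0.2928, "gripper": 94}, {"offset": [0.275, -0.1313, -0.2125], "spin": -0.4074, "gripper": 94}, {"offset": [0.3313, -0.1625, -0.2125], "spin": -0.5093, "gripper": 94}]}}

```text
time_s: 1.82
position: [0.3575, -0.375, 0.3943]
orientation: [0.002, 0.855, 0.519, 0.0]
contact_force: [0.6, -0.8, -0.8]
width: 1.001
finger_force: 0.0
```

```bash
cat >> h.py <<'E'
from scipy.spatial.transform import Rotation as Ro
def go(p,head=None,s=None):
    s=s or status.sense();q=s["orientation"];R=Ro.from_quat([q[1],q[2],q[3],q[0]]).as_matrix()
    h=np.degrees(np.arctan2(R[1,1],R[0,1]))
    print("off",np.round(R.T@(np.array(p)-s["position"])*1000,1),"spin",None if head is None else round(np.radians(h-head),3),"at",s["position"].round(4),"head",round(h,1),"t",round(s["time_s"],2),"q6",s["joint_pos"][5].round(2),"F",s["contact_force"].round(1))
def line(Q,l):
    if len(Q)<5: print(l,len(Q));return
    c,(s,sz),a=cv2.minAreaRect(Q[:,:2].astype(np.float32))
    d=np.linalg.svd(Q[:,:2]-Q[:,:2].mean(0),full_matrices=False)[2][0]
    print(l,len(Q),"mean",Q.mean(0).round(4),"ang",round(np.degrees(np.arctan2(d[1],d[0]))%180,1),"rect",np.round(c,4),round(s,3),round(sz,3),round(a,1),"ztop",np.percentile(Q[:,2],[50,95]).round(4))
def sel(P,x0,x1,y0,y1,z0,z1):
    return P[(P[...,0]>x0)&(P[...,0]<x1)&(P[...,1]>y0)&(P[...,1]<y1)&(P[...,2]>z0)&(P[...,2]<z1)]
E
python3 - <<'E'
from h import *
w=get_image("wrist");P=cloud(w);save(w,"d.png")
print("cam",-w["R"].T@w["t"])
line(sel(P,.4,.65,-.45,-.2,.12,.16),"rail")
line(sel(P,.4,.65,-.45,-.2,.0,.11),"low")
go([.5015,.335,.38],52)
E
```

```text
cam [ 0.38878276 -0.31457917  0.54876837]
rail 1760 mean [ 0.5266 -0.3229  0.1391] ang 102.4 rect [ 0.5293 -0.3282] 0.017 0.205 12.3 ztop [0.14   0.1421]
low 16248 mean [ 0.5384 -0.3239  0.0134] ang 154.4 rect [ 0.525 -0.325] 0.25 0.25 0.0 ztop [0.0014 0.0841]
off [ 691.  -193.5   18.1] spin -1.375 at [ 0.3628 -0.3691  0.3961] head -26.8 t 1.88 q6 -0.47 F [2.1 2.1 0.7]
```

In the tool's units: 295 mm is 0.3688, 235 mm is 0.2938, -0.68 rad is -0.4329.

Request:
{"name": "send_rows", "arguments": {"increments": [{"offset": [0.0688, -0.02, 0], "spin": -0.0764, "gripper": 94}, {"offset": [0.1438, -0.04, 0], "spin": -0.1655, "gripper": 94}, {"offset": [0.2188, -0.0613, 0], "spin": -0.2546, "gripper": 94}, {"offset": [0.2938, -0.0825, 0], "spin": -0.3438, "gripper": 94}, {"offset": [0.3688, -0.1038, 0], "spin": -0.4329, "gripper": 94}]}}

```text
time_s: 2.5
position: [0.4198, -0.0741, 0.3924]
orientation: [0.0, 0.633, 0.774, 0.0]
contact_force: [0.1, 0.3, 0.1]
width: 0.999
finger_force: 0.0
```

```bash
python3 - <<'E'
from h import *
go([.49,.32,.40],52)
E
```

```text
off [372.2 147.3  -7.7] spin -0.707 at [ 0.4198 -0.0741  0.3924] head 11.5 t 2.5 q6 -0.54 F [0.1 0.3 0.1]
```

In the tool's units: 270 mm is 0.3375, 220 mm is 0.275, -0.66 rad is -0.4202.

Request:
{"name": "send_rows", "arguments": {"increments": [{"offset": [0.0688, 0.0275, 0], "spin": -0.0891, "gripper": 94}, {"offset": [0.1375, 0.055, 0], "spin": -0.1783, "gripper": 94}, {"offset": [0.2063, 0.0813, 0], "spin": -0.2674, "gripper": 94}, {"offset": [0.275, 0.1088, 0], "spin": -0.3565, "gripper": 94}, {"offset": [0.3375, 0.1338, 0], "spin": -0.4202, "gripper": 94}]}}

```text
time_s: 3.12
position: [0.4719, 0.2118, 0.3922]
orientation: [0.0, 0.348, 0.938, -0.0]
contact_force: [1.1, -0.7, -0.2]
width: 1.005
finger_force: 0.0
```

```bash
python3 - <<'E'
from h import *
w=get_image("wrist");P=cloud(w);save(w,"d.png")
line(sel(P,.4,.6,.25,.45,.215,.26),"pad")
line(sel(P,.43,.57,.25,.4,.17,.20),"band")
line(sel(P,.38,.53,.18,.37,.128,.142),"bar")
line(sel(P,.3,.65,.15,.45,.09,.105),"top")
go([.5015,.335,.38],52)
E
```

```text
pad 630 mean [0.5014 0.337  0.2275] ang 141.9 rect [0.5029 0.3383] 0.017 0.034 51.3 ztop [0.2288 0.2304]
band 439 mean [0.4986 0.3401 0.1898] ang 141.6 rect [0.5027 0.3384] 0.014 0.093 51.7 ztop [0.1918 0.1993]
bar 665 mean [0.4564 0.2973 0.1389] ang 124.3 rect [0.476 0.315] 0.083 0.109 37.9 ztop [0.1397 0.1415]
top 13479 mean [0.4668 0.3038 0.0974] ang 143.5 rect [0.5089 0.3302] 0.279 0.199 34.7 ztop [0.0987 0.1006]
off [ 53.6 107.7  12.1] spin -0.04 at [0.4728 0.2181 0.3913] head 49.7 t 3.17 q6 -0.57 F [1.3 2.9 0.9]
```

View pics/d.png

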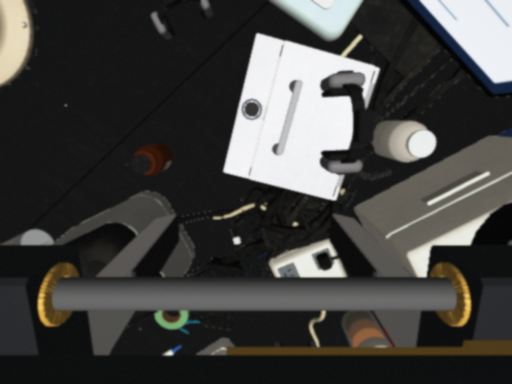

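In the tool's units: 90 mm is 0.1125, 60 mm is 0.075, -0.03 rad is -0.0191.

Request:
{"name": "send_rows", "arguments": {"increments": [{"offset": [0.0313, 0.0625, 0], "spin": -0.0191, "gripper": 60}, {"offset": [0.0563, 0.1125, 0.025], "spin": -0.0191, "gripper": 50}, {"offset": [0.0563, 0.1125, 0.075], "spin": -0.0191, "gripper": 50}, {"offset": [0.0563, 0.1125, 0.1125], "spin": -0.0191, "gripper": 50}, {"offset": [0.0563, 0.1125, 0.1125], "spin": -0.0191, "gripper": 50}]}}

```text
time_s: 3.8
position: [0.4956, 0.3065, 0.2997]
orientation: [-0.002, 0.336, 0.942, -0.002]
contact_force: [-0.5, -0.2, 1.0]
width: 0.54
finger_force: 0.0
```

```bash
python3 - <<'E'
from h import *
go([.5022,.3375,.2365],51.7)
E
```

```text
off [14.3 28.6 63.1] spin -0.016 at [0.4956 0.3065 0.2997] head 50.8 t 3.8 q6 -0.45 F [-0.5 -0.2  1. ]
```

In the tool's units: 28 mm is 0.035, 25 mm is 0.0313, -0.016 rad is -0.0102.

Request:
{"name": "send_rows", "arguments": {"increments": [{"offset": [0.0175, 0.035, 0], "spin": -0.0102, "gripper": 50}, {"offset": [0.0175, 0.035, 0.0188], "spin": -0.0102, "gripper": 50}, {"offset": [0.0175, 0.035, 0.0313], "spin": -0.0102, "gripper": 50}, {"offset": [0.0175, 0.035, 0.0313], "spin": -0.0102, "gripper": 50}]}}

```text
time_s: 4.3
position: [0.503, 0.3367, 0.2764]
orientation: [-0.001, 0.328, 0.945, -0.001]
contact_force: [0.4, 0.6, 0.6]
width: 0.53
finger_force: 0.0
```

```bash
python3 - <<'E'
from h import *
w=get_image("wrist");P=cloud(w)
line(sel(P,.4,.6,.25,.45,.222,.24),"pad")
go([.5022,.3375,.2365],51.7)
E
```

```text
pad 1050 mean [0.5018 0.3393 0.2287] ang 142.5 rect [0.5025 0.3386] 0.016 0.033 52.1 ztop [0.2289 0.2302]
off [ 1.2 -0.3 40.6] spin -0.0 at [0.5033 0.337  0.2771] head 51.7 t 4.35 q6 -0.43 F [ 0.1 -0.3  0.3]
```

In the tool's units: 40 mm is 0.05, 20 mm is 0.025.

Request:
{"name": "send_rows", "arguments": {"increments": [{"offset": [0.0025, 0, 0.025], "spin": 0, "gripper": 50}, {"offset": [0.0025, 0, 0.05], "spin": 0, "gripper": 50}, {"offset": [0.0025, 0, 0.05], "spin": 0, "gripper": 30}, {"offset": [0.0025, 0, 0.05], "spin": 0, "gripper": 5}, {"offset": [0.0025, 0, 0.05], "spin": 0, "gripper": 5}]}}

```text
time_s: 4.97
position: [0.5026, 0.3393, 0.2385]
orientation: [0.001, 0.328, 0.945, 0.001]
contact_force: [0.2, -0.6, -0.5]
width: 0.249
finger_force: 0.0
```

Request:
{"name": "send_rows", "arguments": {"increments": [{"offset": [0, 0, 0], "spin": 0, "gripper": 5}, {"offset": [0, 0, 0], "spin": 0, "gripper": 5}, {"offset": [0, 0, 0], "spin": 0, "gripper": 5}]}}

```text
time_s: 5.35
position: [0.5024, 0.3392, 0.2381]
orientation: [0.001, 0.328, 0.945, 0.0]
contact_force: [0.1, -1.3, 4.6]
width: 0.166
finger_force: 30.0
```

In the tool's units: -140 mm is -0.175, -110 mm is -0.1375.

Request:
{"name": "send_rows", "arguments": {"increments": [{"offset": [0, 0, -0.0188], "spin": 0, "gripper": 5}, {"offset": [0, 0, -0.05], "spin": 0, "gripper": 5}, {"offset": [0, 0, -0.0938], "spin": 0, "gripper": 5}, {"offset": [0, 0, -0.1375], "spin": 0, "gripper": 5}, {"offset": [0, 0, -0.175], "spin": 0, "gripper": 5}]}}

```text
time_s: 5.98
position: [0.502, 0.3392, 0.3789]
orientation: [0.0, 0.328, 0.945, 0.0]
contact_force: [0.1, -0.5, -1.8]
width: 0.164
finger_force: 30.0
```

```bash
python3 - <<'E'
from h import *
go([.529,-.328,.40],-77.6)
w=get_image("wrist");save(w,"e.png")
P=cloud(w)
line(sel(P,.36,.55,.18,.38,.131,.145),"bar")
line(sel(P,.36,.46,.15,.28,.1005,.11),"button")
s=status.sense();print(s["width"],s["finger_force"])
E
```

```text
off [-434.3 -507.2  -21.3] spin 2.257 at [0.502  0.3392 0.3789] head 51.7 t 5.97 q6 -0.42 F [ 0.1 -0.5 -1.8]
bar 566 mean [0.4511 0.2929 0.1396] ang 124.7 rect [0.4518 0.2912] 0.01 0.099 34.6 ztop [0.1399 0.1415]
button 174 mean [0.4105 0.2623 0.104 ] ang 3.3 rect [0.4216 0.26  ] 0.02 0.043 80.7 ztop [0.1041 0.1055]
0.16893393875278367 29.967667758464813
```

View pics/e.png

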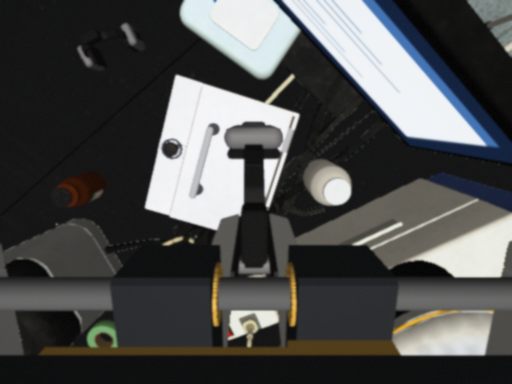

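In the tool's units: -170 mm is -0.2125, -146 mm is -0.1825, 0.64 rad is 0.4074.

Request:
{"name": "send_rows", "arguments": {"increments": [{"offset": [-0.025, -0.0288, -0.0125], "spin": 0.0318, "gripper": 5}, {"offset": [-0.0625, -0.0738, -0.0313], "spin": 0.1146, "gripper": 5}, {"offset": [-0.1025, -0.12, -0.0375], "spin": 0.2037, "gripper": 5}, {"offset": [-0.1425, -0.1663, -0.0375], "spin": 0.3056, "gripper": 5}, {"offset": [-0.1825, -0.2125, -0.0375], "spin": 0.4074, "gripper": 5}]}}

```text
time_s: 6.65
position: [0.5111, 0.1138, 0.4068]
orientation: [-0.0, 0.61, 0.792, -0.0]
contact_force: [0.2, -0.2, -0.9]
width: 0.174
finger_force: 30.0
```

```bash
python3 - <<'E'
from h import *
go([.529,-.328,.41],-77.6)
E
```

```text
off [-431.8  -95.4   -3.2] spin 1.612 at [0.5111 0.1138 0.4068] head 14.8 t 6.65 q6 -0.17 F [ 0.2 -0.2 -0.9]
```

In the tool's units: -215 mm is -0.2688, -172 mm is -0.215, 0.8 rad is 0.5093.

Request:
{"name": "send_rows", "arguments": {"increments": [{"offset": [-0.0538, -0.0125, 0], "spin": 0.1019, "gripper": 5}, {"offset": [-0.1075, -0.0238, 0], "spin": 0.2037, "gripper": 5}, {"offset": [-0.1613, -0.035, 0], "spin": 0.3056, "gripper": 5}, {"offset": [-0.215, -0.0475, 0], "spin": 0.4074, "gripper": 5}, {"offset": [-0.2688, -0.0588, 0], "spin": 0.5093, "gripper": 5}]}}

```text
time_s: 7.28
position: [0.5216, -0.1058, 0.4068]
orientation: [-0.0, 0.871, 0.492, -0.0]
contact_force: [0.4, -0.2, -2.3]
width: 0.167
finger_force: 30.0
```

```bash
python3 - <<'E'
from h import *
go([.529,-.328,.41],-77.6)
E
```

```text
off [-186.5  121.    -3.3] spin 0.812 at [ 0.5216 -0.1058  0.4068] head -31.1 t 7.28 q6 0.21 F [ 0.4 -0.2 -2.3]
```

In the tool's units: -186 mm is -0.2325, 121 mm is 0.1513, 0.81 rad is 0.5157.

Request:
{"name": "send_rows", "arguments": {"increments": [{"offset": [-0.05, 0.0325, 0], "spin": 0.1082, "gripper": 5}, {"offset": [-0.1025, 0.0663, 0], "spin": 0.2165, "gripper": 5}, {"offset": [-0.155, 0.1, 0], "spin": 0.3183, "gripper": 5}, {"offset": [-0.2025, 0.1313, 0], "spin": 0.4202, "gripper": 5}, {"offset": [-0.2325, 0.1513, 0], "spin": 0.5157, "gripper": 5}]}}

```text
time_s: 7.9
position: [0.5304, -0.3285, 0.406]
orientation: [-0.001, 0.994, 0.108, -0.001]
contact_force: [-0.3, 0.0, -2.6]
width: 0.164
finger_force: 30.0
```

In the tool's units: 80 mm is 0.1, 50 mm is 0.0625.

Request:
{"name": "send_rows", "arguments": {"increments": [{"offset": [0, 0, 0.025], "spin": 0, "gripper": 5}, {"offset": [0, 0, 0.0625], "spin": 0, "gripper": 5}, {"offset": [0, 0, 0.1], "spin": 0, "gripper": 5}, {"offset": [0, 0, 0.1], "spin": 0, "gripper": 5}]}}

```text
time_s: 8.4
position: [0.5294, -0.3253, 0.3241]
orientation: [-0.002, 0.994, 0.112, -0.002]
contact_force: [-0.6, -0.4, -1.2]
width: 0.167
finger_force: 30.0
```

```bash
python3 - <<'E'
from h import *
w=get_image("wrist");P=cloud(w)
line(sel(P,.4,.65,-.45,-.2,.125,.15),"rail")
go([.529,-.328,.183],-77.6)
b=get_image("side");save(b,"f.png",(200,180,130,200),3)
E
```

```text
rail 1672 mean [ 0.5307 -0.3279  0.1396] ang 102.4 rect [ 0.53   -0.3279] 0.016 0.205 12.6 ztop [0.1403 0.142 ]
off [ -1.5   2.  143.2] spin 0.007 at [ 0.5303 -0.326   0.3262] head -77.2 t 8.45 q6 0.68 F [ 0.  -0.9 -1. ]
```

View pics/f.png

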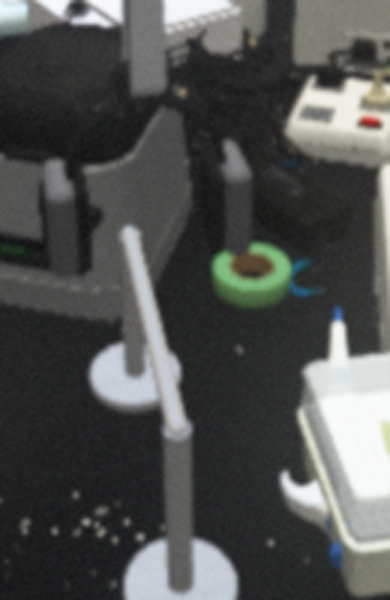

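In the tool's units: 130 mm is 0.1625, 100 mm is 0.125, 0.007 rad is 0.0045.

Request:
{"name": "send_rows", "arguments": {"increments": [{"offset": [-0.0013, 0.0025, 0.0375], "spin": 0.0045, "gripper": 5}, {"offset": [-0.0013, 0.0025, 0.0813], "spin": 0.0045, "gripper": 5}, {"offset": [-0.0013, 0.0025, 0.125], "spin": 0.0045, "gripper": 5}, {"offset": [-0.0013, 0.0025, 0.1625], "spin": 0.0045, "gripper": 5}, {"offset": [-0.0013, 0.0025, 0.1625], "spin": 0.0045, "gripper": 5}]}}

```text
time_s: 9.12
position: [0.5298, -0.3281, 0.1965]
orientation: [-0.001, 0.994, 0.108, -0.001]
contact_force: [0.2, 0.5, -1.1]
width: 0.165
finger_force: 30.0
```

In the tool's units: 15 mm is 0.0188, 12 mm is 0.015.

Request:
{"name": "send_rows", "arguments": {"increments": [{"offset": [0, 0, 0.0075], "spin": 0, "gripper": 5}, {"offset": [0, 0, 0.015], "spin": 0, "gripper": 5}, {"offset": [0, 0, 0.0188], "spin": 0, "gripper": 5}, {"offset": [0, 0, 0.0188], "spin": 0, "gripper": 5}]}}

```text
time_s: 9.62
position: [0.5302, -0.3285, 0.1824]
orientation: [0.0, 0.994, 0.108, 0.0]
contact_force: [0.1, -0.1, -1.7]
width: 0.166
finger_force: 30.0
```

Request:
{"name": "send_rows", "arguments": {"increments": [{"offset": [0, 0, 0.0025], "spin": 0, "gripper": 5}, {"offset": [0, 0, 0.005], "spin": 0, "gripper": 5}, {"offset": [0, 0, 0.0069], "spin": 0, "gripper": 5}, {"offset": [0, 0, 0.0069], "spin": 0, "gripper": 5}]}}

```text
time_s: 10.12
position: [0.5302, -0.3285, 0.177]
orientation: [0.0, 0.994, 0.108, 0.0]
contact_force: [-1.0, 0.4, 0.5]
width: 0.169
finger_force: 30.0
```

Request:
{"name": "send_rows", "arguments": {"increments": [{"offset": [0, 0, 0.0006], "spin": 0, "gripper": 20}, {"offset": [0, 0, 0.0006], "spin": 0, "gripper": 30}, {"offset": [0, 0, 0.0006], "spin": 0, "gripper": 40}, {"offset": [0, 0, 0.0006], "spin": 0, "gripper": 50}, {"offset": [0, 0, 0.0006], "spin": 0, "gripper": 50}]}}

```text
time_s: 10.75
position: [0.5302, -0.3286, 0.1763]
orientation: [0.0, 0.994, 0.108, 0.0]
contact_force: [-1.0, -0.1, -0.1]
width: 0.53
finger_force: 0.0
```

```bash
python3 - <<'E'
from h import *
w=get_image("wrist");P=cloud(w)
line(sel(P,.5,.56,-.36,-.29,.155,.175),"pad")
s=status.sense();print(s["width"],s["contact_force"])
E
```

```text
pad 2329 mean [ 0.5337 -0.3264  0.1668] ang 102.1 rect [ 0.5307 -0.3265] 0.033 0.071 9.5 ztop [0.1678 0.1724]
0.5307160251930033 [-0.2016379   0.20150876  0.4062494 ]
```

Pad top is at 0.168, as expected when hung. Retreat straight up.

In the tool's units: -200 mm is -0.25, -160 mm is -0.2.

Request:
{"name": "send_rows", "arguments": {"increments": [{"offset": [0, 0, -0.025], "spin": 0, "gripper": 50}, {"offset": [0, 0, -0.075], "spin": 0, "gripper": 50}, {"offset": [0, 0, -0.1375], "spin": 0, "gripper": 50}, {"offset": [0, 0, -0.2], "spin": 0, "gripper": 50}, {"offset": [0, 0, -0.25], "spin": 0, "gripper": 50}]}}

```text
time_s: 11.42
position: [0.5303, -0.3285, 0.3787]
orientation: [0.001, 0.994, 0.108, 0.001]
contact_force: [0.5, -0.3, 0.4]
width: 0.533
finger_force: 0.0
```

```bash
python3 - <<'E'
from h import *
w=get_image("wrist");P=cloud(w);save(w,"g.png")
line(sel(P,.5,.56,-.36,-.29,.16,.18),"pad")
go([.4515,.292,.30],34.6)
E
```

```text
pad 357 mean [ 0.5307 -0.3267  0.1677] ang 11.6 rect [ 0.5301 -0.3269] 0.033 0.015 12.0 ztop [0.1678 0.1694]
off [  54.8 -625.1   78.9] spin -1.958 at [ 0.5317 -0.3296  0.3842] head -77.6 t 11.47 q6 0.69 F [ 1.4 -0.1  4.1]
```

View pics/g.png

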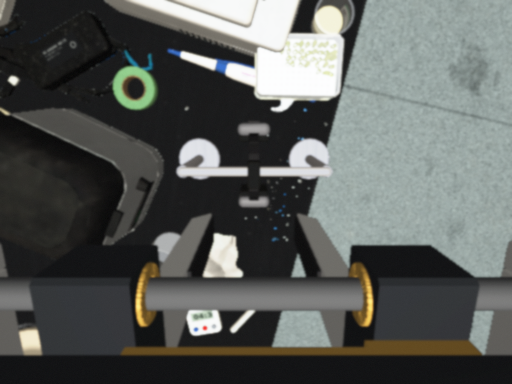

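In the tool's units: -270 mm is -0.3375, -215 mm is -0.2688, -0.79 rad is -0.5029.

Request:
{"name": "send_rows", "arguments": {"increments": [{"offset": [0.0063, -0.0625, 0], "spin": -0.0955, "gripper": 40}, {"offset": [0.0113, -0.1313, 0], "spin": -0.1974, "gripper": 40}, {"offset": [0.0175, -0.2, 0], "spin": -0.2992, "gripper": 40}, {"offset": [0.0238, -0.2688, 0], "spin": -0.4011, "gripper": 40}, {"offset": [0.03, -0.3375, 0], "spin": -0.5029, "gripper": 40}]}}

```text
time_s: 12.1
position: [0.4951, -0.0579, 0.3762]
orientation: [0.0, 0.875, 0.485, 0.0]
contact_force: [-0.3, 0.2, -0.8]
width: 0.424
finger_force: 0.0
```

```bash
python3 - <<'E'
from h import *
go([.4515,.292,.30],34.6)
E
```

```text
off [ 273.5 -222.6   76.2] spin -1.163 at [ 0.4951 -0.0579  0.3762] head -32.0 t 12.1 q6 0.3 F [-0.3  0.2 -0.8]
```

In the tool's units: 215 mm is 0.2688, -175 mm is -0.2188, -0.85 rad is -0.5411.

Request:
{"name": "send_rows", "arguments": {"increments": [{"offset": [0.0538, -0.0438, 0], "spin": -0.1082, "gripper": 40}, {"offset": [0.1075, -0.0875, 0], "spin": -0.2165, "gripper": 40}, {"offset": [0.1613, -0.1313, 0], "spin": -0.3247, "gripper": 40}, {"offset": [0.215, -0.175, 0], "spin": -0.4329, "gripper": 40}, {"offset": [0.2688, -0.2188, 0.025], "spin": -0.5411, "gripper": 40}]}}

```text
time_s: 12.72
position: [0.463, 0.2176, 0.3574]
orientation: [0.001, 0.597, 0.802, 0.002]
contact_force: [1.0, 0.6, -0.1]
width: 0.424
finger_force: 0.0
```

```bash
python3 - <<'E'
from h import *
go([.4515,.292,.28],34.6)
E
```

```text
off [74.6 10.1 77.4] spin -0.312 at [0.463  0.2176 0.3574] head 16.7 t 12.72 q6 0.01 F [ 1.   0.6 -0.1]
```

In the tool's units: 77 mm is 0.0963, 74 mm is 0.0925, -0.31 rad is -0.1974.

Request:
{"name": "send_rows", "arguments": {"increments": [{"offset": [0.05, 0.0063, 0.025], "spin": -0.0955, "gripper": 40}, {"offset": [0.0925, 0.0125, 0.0625], "spin": -0.1974, "gripper": 40}, {"offset": [0.0925, 0.0125, 0.0963], "spin": -0.1974, "gripper": 40}, {"offset": [0.0925, 0.0125, 0.0963], "spin": -0.1974, "gripper": 40}]}}

```text
time_s: 13.22
position: [0.4498, 0.2892, 0.2771]
orientation: [-0.001, 0.468, 0.884, -0.002]
contact_force: [0.1, 0.6, 0.3]
width: 0.424
finger_force: 0.0
```

```bash
python3 - <<'E'
from h import *
w=get_image("wrist");P=cloud(w)
Q=sel(P,.36,.55,.18,.38,.125,.15); line(Q,"bar")
Q=sel(P,.36,.55,.18,.38,.1005,.11); line(Q,"button")
go([.4515,.292,.1415],34.6)
E
```

```text
bar 952 mean [0.4504 0.2928 0.1397] ang 125.0 rect [0.4515 0.2911] 0.01 0.099 35.3 ztop [0.14   0.1416]
button 566 mean [0.4304 0.2924 0.1026] ang 61.7 rect [0.4651 0.3035] 0.148 0.165 15.1 ztop [0.1025 0.1051]
off [  1.9   2.2 137.3] spin -0.008 at [0.4509 0.2893 0.2788] head 34.2 t 13.28 q6 -0.16 F [-0.6  0.   1. ]
```

In the tool's units: 136 mm is 0.17, 125 mm is 0.1563, -0.01 rad is -0.0064.

Request:
{"name": "send_rows", "arguments": {"increments": [{"offset": [0.0013, 0.0025, 0.0563], "spin": -0.0064, "gripper": 40}, {"offset": [0.0013, 0.0025, 0.1125], "spin": -0.0064, "gripper": 40}, {"offset": [0.0013, 0.0025, 0.1563], "spin": -0.0064, "gripper": 40}, {"offset": [0.0013, 0.0025, 0.17], "spin": -0.0064, "gripper": 40}, {"offset": [0.0013, 0.0025, 0.17], "spin": -0.0064, "gripper": 15}]}}

```text
time_s: 13.9
position: [0.4534, 0.2914, 0.1442]
orientation: [0.0, 0.464, 0.886, 0.001]
contact_force: [0.9, -0.2, -0.1]
width: 0.35
finger_force: 0.0
```

Request:
{"name": "send_rows", "arguments": {"increments": [{"offset": [0, 0, 0], "spin": 0, "gripper": 4}, {"offset": [0, 0, 0], "spin": 0, "gripper": 4}, {"offset": [0, 0, 0], "spin": 0, "gripper": 4}, {"offset": [0, 0, 0], "spin": 0, "gripper": 4}]}}

```text
time_s: 14.4
position: [0.4512, 0.2904, 0.1443]
orientation: [-0.0, 0.464, 0.886, -0.001]
contact_force: [-3.1, -3.1, 5.1]
width: 0.099
finger_force: 30.0
```

In the tool's units: -6 mm is -0.0075, -4 mm is -0.005.

Request:
{"name": "send_rows", "arguments": {"increments": [{"offset": [0, 0, -0.0025], "spin": 0, "gripper": 4}, {"offset": [0, 0, -0.005], "spin": 0, "gripper": 4}, {"offset": [0, 0, -0.0075], "spin": 0, "gripper": 4}, {"offset": [0, 0, -0.0075], "spin": 0, "gripper": 4}]}}

```text
time_s: 14.9
position: [0.4521, 0.291, 0.147]
orientation: [-0.001, 0.464, 0.886, -0.001]
contact_force: [3.3, 0.1, -21.9]
width: 0.1
finger_force: 30.0
```

In the tool's units: 6 mm is 0.0075, 3 mm is 0.0038.

Request:
{"name": "send_rows", "arguments": {"increments": [{"offset": [0, 0, 0.0038], "spin": 0, "gripper": 4}, {"offset": [0, 0, 0.0075], "spin": 0, "gripper": 4}, {"offset": [0, 0, 0.0075], "spin": 0, "gripper": 30}, {"offset": [0, 0, 0.0075], "spin": 0, "gripper": 40}, {"offset": [0, 0, 0.0075], "spin": 0, "gripper": 40}]}}

```text
time_s: 15.52
position: [0.4535, 0.2922, 0.1445]
orientation: [0.001, 0.464, 0.886, 0.002]
contact_force: [-0.1, -0.8, 1.2]
width: 0.377
finger_force: 0.0
```

In the tool's units: -55 mm is -0.0688, -51 mm is -0.0638.

Request:
{"name": "send_rows", "arguments": {"increments": [{"offset": [0, 0, -0.0313], "spin": 0, "gripper": 40}, {"offset": [0, 0, -0.0625], "spin": 0, "gripper": 40}, {"offset": [0, -0.0375, -0.0688], "spin": 0, "gripper": 20}, {"offset": [0, -0.0638, -0.0688], "spin": 0, "gripper": 0}, {"offset": [0, -0.0638, -0.0688], "spin": 0, "gripper": 0}]}}

```text
time_s: 16.15
position: [0.41, 0.2622, 0.1989]
orientation: [0.0, 0.464, 0.886, 0.001]
contact_force: [0.5, -0.2, 0.4]
width: 0.143
finger_force: 0.0
```

```bash
python3 - <<'E'
from h import *
w=get_image("wrist");P=cloud(w)
a=np.radians(34.8);d=np.array([np.cos(a),np.sin(a)]);b=np.array([.4515,.2913])-.051*d
print(b)
Q=sel(P,b[0]-.03,b[0]+.03,b[1]-.03,b[1]+.03,.1015,.11); line(Q,"button")
go([*b,.129],34.8)
E
```

```text
[0.40962139 0.26219361]
button 439 mean [0.4097 0.2622 0.104 ] ang 11.9 rect [0.4101 0.2621] 0.02 0.02 80.3 ztop [0.1041 0.1052]
off [ 0.4 -1.6 69.9] spin -0.002 at [0.411  0.2627 0.1989] head 34.7 t 16.2 q6 -0.18 F [1.1 0.2 0.2]
```

In the tool's units: 66 mm is 0.0825, 55 mm is 0.0688.

Request:
{"name": "send_rows", "arguments": {"increments": [{"offset": [0, -0.0013, 0.0375], "spin": 0, "gripper": 0}, {"offset": [0, -0.0013, 0.0688], "spin": 0, "gripper": 0}, {"offset": [0, -0.0013, 0.0825], "spin": 0, "gripper": 0}, {"offset": [0, -0.0013, 0.0825], "spin": 0, "gripper": 0}]}}

```text
time_s: 16.7
position: [0.4101, 0.262, 0.1317]
orientation: [-0.0, 0.464, 0.886, -0.0]
contact_force: [0.2, -0.7, 0.5]
width: 0.003
finger_force: 0.0
```

In the tool's units: 13 mm is 0.0163, 11 mm is 0.0138.

Request:
{"name": "send_rows", "arguments": {"increments": [{"offset": [0, 0, 0.005], "spin": 0, "gripper": 0}, {"offset": [0, 0, 0.01], "spin": 0, "gripper": 0}, {"offset": [0, 0, 0.0138], "spin": 0, "gripper": 0}, {"offset": [0, 0, 0.0163], "spin": 0, "gripper": 0}, {"offset": [0, 0, 0.0163], "spin": 0, "gripper": 0}]}}

```text
time_s: 17.32
position: [0.4099, 0.2618, 0.1193]
orientation: [0.0, 0.464, 0.886, 0.0]
contact_force: [1.1, 0.7, 2.4]
width: 0.003
finger_force: 1.0
```

Request:
{"name": "send_rows", "arguments": {"increments": [{"offset": [0, 0, 0.0013], "spin": 0, "gripper": 0}, {"offset": [0, 0, 0.0025], "spin": 0, "gripper": 0}, {"offset": [0, 0, 0.0031], "spin": 0, "gripper": 0}, {"offset": [0, 0, 0.0031], "spin": 0, "gripper": 0}]}}

```text
time_s: 17.82
position: [0.4099, 0.2618, 0.1191]
orientation: [0.001, 0.464, 0.886, 0.001]
contact_force: [-1.7, -0.7, 17.6]
width: 0.006
finger_force: 8.7
```

Hard stop (17.6 N at full depth), so the button is fully in. Next I retreat and grip the bar again.

In the tool's units: -78 mm is -0.0975, -60 mm is -0.075.

Request:
{"name": "send_rows", "arguments": {"increments": [{"offset": [0, 0, -0.0375], "spin": 0, "gripper": 0}, {"offset": [0, 0, -0.075], "spin": 0, "gripper": 0}, {"offset": [0, 0.0313, -0.0975], "spin": 0, "gripper": 30}, {"offset": [0, 0.0638, -0.0975], "spin": 0, "gripper": 40}, {"offset": [0, 0.0638, -0.0975], "spin": 0, "gripper": 40}]}}

```text
time_s: 18.45
position: [0.4517, 0.2909, 0.194]
orientation: [-0.001, 0.464, 0.886, -0.001]
contact_force: [-0.6, -0.3, -0.9]
width: 0.288
finger_force: 0.0
```

```bash
python3 - <<'E'
from h import *
w=get_image("wrist");P=cloud(w)
line(sel(P,.36,.55,.18,.38,.125,.15),"bar")
b=np.array([.4099,.2621]);line(sel(P,b[0]-.02,b[0]+.02,b[1]-.02,b[1]+.02,.0925,.11),"button")
go([.4515,.2913,.143],34.8)
E
```

```text
bar 1805 mean [0.4502 0.2933 0.1395] ang 124.7 rect [0.4515 0.291 ] 0.01 0.099 34.9 ztop [0.1398 0.1413]
button 848 mean [0.4114 0.2632 0.0945] ang 45.6 rect [0.4144 0.2633] 0.039 0.03 16.5 ztop [0.0943 0.0983]
off [ 0.3  1.6 50.7] spin -0.001 at [0.4505 0.2903 0.1937] head 34.7 t 18.5 q6 -0.16 F [-0.4  0.7 -0.3]
```

In the tool's units: 51 mm is 0.0638, 30 mm is 0.0375.

Request:
{"name": "send_rows", "arguments": {"increments": [{"offset": [0, 0, 0], "spin": 0, "gripper": 40}, {"offset": [0, 0, 0.0375], "spin": 0, "gripper": 40}, {"offset": [0, 0, 0.0638], "spin": 0, "gripper": 40}, {"offset": [0, 0, 0.0638], "spin": 0, "gripper": 15}, {"offset": [0, 0, 0.0638], "spin": 0, "gripper": 4}]}}

```text
time_s: 19.12
position: [0.4516, 0.2907, 0.1444]
orientation: [0.0, 0.464, 0.886, 0.0]
contact_force: [-0.2, 0.6, 0.1]
width: 0.25
finger_force: 0.0
```

Request:
{"name": "send_rows", "arguments": {"increments": [{"offset": [0, 0, 0], "spin": 0, "gripper": 4}, {"offset": [0, 0, 0], "spin": 0, "gripper": 4}, {"offset": [0, 0, 0], "spin": 0, "gripper": 4}]}}

```text
time_s: 19.5
position: [0.4512, 0.2904, 0.1446]
orientation: [0.0, 0.464, 0.886, -0.0]
contact_force: [-2.2, -2.4, 6.1]
width: 0.095
finger_force: 30.0
```

In the tool's units: -6 mm is -0.0075, -4 mm is -0.005.

Request:
{"name": "send_rows", "arguments": {"increments": [{"offset": [0, 0.0013, -0.0025], "spin": 0, "gripper": 4}, {"offset": [0, 0.0025, -0.005], "spin": 0, "gripper": 4}, {"offset": [0, 0.0038, -0.0075], "spin": 0, "gripper": 4}, {"offset": [0, 0.0038, -0.0075], "spin": 0, "gripper": 4}]}}

```text
time_s: 20.0
position: [0.453, 0.2917, 0.1492]
orientation: [-0.001, 0.464, 0.886, -0.002]
contact_force: [-2.8, -4.1, -2.1]
width: 0.097
finger_force: 30.0
```

Request:
{"name": "send_rows", "arguments": {"increments": [{"offset": [0, 0.0038, 0.0069], "spin": 0, "gripper": 4}]}}

```text
time_s: 20.12
position: [0.4513, 0.2906, 0.1442]
orientation: [-0.003, 0.464, 0.886, -0.006]
contact_force: [-19.7, -13.3, 45.5]
width: 0.096
finger_force: 30.0
```

I sent that row with the wrong z sign: it pushed down on the shut cover instead of lifting. Correcting onto the lifting arc now.

In the tool's units: -16 mm is -0.02, -5.5 mm is -0.0069.

Request:
{"name": "send_rows", "arguments": {"increments": [{"offset": [0, -0.0038, -0.0069], "spin": 0, "gripper": 4}, {"offset": [0, 0, -0.0138], "spin": 0, "gripper": 4}, {"offset": [0, 0.0041, -0.02], "spin": 0, "gripper": 4}, {"offset": [0, 0.0041, -0.02], "spin": 0, "gripper": 4}]}}

```text
time_s: 20.62
position: [0.4581, 0.2952, 0.1605]
orientation: [-0.001, 0.464, 0.886, -0.002]
contact_force: [-5.2, -5.8, 2.0]
width: 0.098
finger_force: 30.0
```

In the tool's units: -21.5 mm is -0.0269, 18 mm is 0.0225.

Request:
{"name": "send_rows", "arguments": {"increments": [{"offset": [0, 0.0025, -0.005], "spin": 0, "gripper": 4}, {"offset": [0, 0.0063, -0.01], "spin": 0, "gripper": 4}, {"offset": [0, 0.0138, -0.0188], "spin": 0, "gripper": 4}, {"offset": [0, 0.0225, -0.0269], "spin": 0, "gripper": 4}, {"offset": [0, 0.0225, -0.0269], "spin": 0, "gripper": 4}]}}

```text
time_s: 21.25
position: [0.473, 0.3055, 0.1828]
orientation: [-0.001, 0.464, 0.886, -0.002]
contact_force: [-5.8, -4.9, 3.9]
width: 0.096
finger_force: 30.0
```

```bash
python3 - <<'E'
from h import *
from scipy.optimize import brentq
s=status.sense();a=np.radians(34.8);d=np.array([np.cos(a),np.sin(a)])
dx=(s["position"][:2]-[.4512,.2905])@d*1000;dz=(s["position"][2]-.1444)*1000
print(dx,dz,np.degrees(np.arctan2(45+dz,100-dx))-24.23,np.hypot(45+dz,100-dx),s["contact_force"])
t=40
p=np.radians(155.77-t);print("to40",[109.66*np.cos(p)+100-dx,109.66*np.sin(p)-45-dz])
E
```

```text
26.49180906282946 38.42516998206658 24.385843836342996 111.1899866057741 [-5.8225875  -4.9283445   3.89287754]
to40 [np.float64(25.832449480738383), np.float64(15.328762985585072)]
```

In the tool's units: 25.5 mm is 0.0319, 16.5 mm is 0.0206.

Request:
{"name": "send_rows", "arguments": {"increments": [{"offset": [0, 0.005, -0.0038], "spin": 0, "gripper": 4}, {"offset": [0, 0.01, -0.0075], "spin": 0, "gripper": 4}, {"offset": [0, 0.0206, -0.0138], "spin": 0, "gripper": 4}, {"offset": [0, 0.0319, -0.0194], "spin": 0, "gripper": 4}, {"offset": [0, 0.0319, -0.0194], "spin": 0, "gripper": 4}]}}

```text
time_s: 21.88
position: [0.4951, 0.3208, 0.2004]
orientation: [0.001, 0.464, 0.886, 0.0]
contact_force: [-6.6, -6.1, 12.8]
width: 0.096
finger_force: 30.0
```

Request:
{"name": "send_rows", "arguments": {"increments": [{"offset": [0, 0, 0], "spin": 0, "gripper": 4}, {"offset": [0, 0, 0], "spin": 0, "gripper": 4}]}}

```text
time_s: 22.12
position: [0.4949, 0.3207, 0.2003]
orientation: [0.001, 0.464, 0.886, 0.0]
contact_force: [-5.8, -5.4, 12.5]
width: 0.096
finger_force: 30.0
```

```bash
python3 - <<'E'
from h import *
w=get_image("wrist");save(w,"h.png");P=cloud(w)
s=status.sense();a=np.radians(34.8);d=np.array([np.cos(a),np.sin(a)])
dx=(s["position"][:2]-[.4512,.2905])@d*1000;dz=(s["position"][2]-.1444)*1000
print(dx,dz,np.degrees(np.arctan2(45+dz,100-dx))-24.23,s["contact_force"])
t=get_image("top");Q=cloud(t)
line(sel(Q,.49,.57,-.37,-.28,.155,.18),"ear pad")
for n,b in(("amber",(.33,.4,.05,.12,.06,.11)),("jar",(.54,.63,.36,.45,.03,.15)),("tape",(.55,.65,-.16,-.08,.01,.04)),("beaker",(.28,.38,-.26,-.17,.03,.1))): line(sel(Q,*b),n)
E
```

```text
53.1163827220638 55.87930317903494 40.84336900837299 [-6.26348916 -6.70002713 11.71345057]
ear pad 63 mean [ 0.5284 -0.3277  0.1661] ang 13.0 rect [ 0.5286 -0.3284] 0.033 0.018 16.3 ztop [0.1662 0.1718]
amber 159 mean [0.3615 0.0819 0.082 ] ang 50.4 rect [0.3608 0.0818] 0.043 0.043 0.9 ztop [0.0848 0.0977]
jar 109 mean [0.6111 0.4021 0.0954] ang 91.7 rect [0.6105 0.4059] 0.031 0.058 0.5 ztop [0.0946 0.1233]
tape 218 mean [ 0.6002 -0.1153  0.0181] ang 18.4 rect [ 0.6022 -0.1166] 0.065 0.071 76.1 ztop [0.018  0.0241]
beaker 167 mean [ 0.3287 -0.2197  0.0673] ang 77.4 rect [ 0.3296 -0.2143] 0.069 0.07 15.7 ztop [0.0735 0.0876]
```

View pics/h.png

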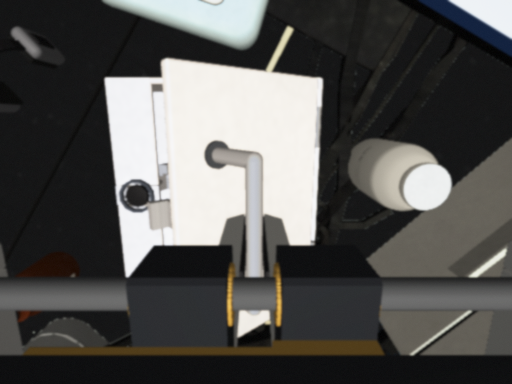

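The wrist view shows the cover raised, the bar gripped at (255,215) and the button sunk at (137,195). The cover is at about 41° and steady, and the ear defenders still hang on the rail.

```bash
python3 -c "
from workcell import ctrl
print(ctrl.sign_off())"
```

```text
the job is handed in; nothing more can be done
None
```

I hung the ear defenders on the rail and let go. The tug showed the cover was caught, so I pushed the button all the way in; the cover is now held open at about 41°. While lifting, I sent one wrong row that briefly pressed the shut cover down, with a wrist force of about 48 N, before I corrected it.

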